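Stroke the cold block's flip lids shut

ROBOT

A 6-joint arm with a two-finger parallel gripper is mounted at the origin on the work surface. World frame = base frame: x ahead of the robot, y to its left, z up, the work surface at z = 0. Lengths are in mm, angles in degrees, forces in N, time in s.
With the tool pointing down it reaches from about 350 to 850 mm from the base axis. Payload 8.1 kg.
Tool frame: the origin (TCP) lies between the finger pads, 19 mm behind the fingertips; this is the grasp point; z points along the fingers, y is the line along which they close (so a half turn about z gives the same grasp; the last joint's range is limited). The gripper opens to 85 mm and grips with 20 to 120 N. Pads are 22 mm wide; open, the fingers measure 114 mm over their backs; the gripper's body (76 mm by 85 mm) begins 54 mm behind the grasp point. The pads swing forward as they close: fully open they stand 13 mm farther back than shut.
Start: joints at [61.742, 7.471, 85.268, -0, 87.261, -4.893], TCP at [237.934, 550.811, 249.992] pointing down, gripper open.
Joint ranges: [-169.43, 169.43], [-51.17, 129.36], [1.28, 143.12], [-76.62, 256.62], [0, 156.53], [-152.29, 152.29]. Speed limits (degrees/s): [136.94, 136.94, 159.86, 180, 180, 180].

INTERFACE

Orientations are given as [roll, pitch, yaw] about the fixed x, y, z axes, in that order (R = Rz(yaw) Ry(pitch) Rx(roll)).
In Python, from bench import r gives the robot as it stands. The module is installed in compiled form; this text tells all that it offers.
- The arm moves only by the shell command python3 -m handwheel 'ROWS' [FORCE]. ROWS is JSON, a list of rows, each a list of 7 numbers: the shift along the tool's x, y, z in m, then the turn, a rotation vector about the tool's x, y, z in degrees, then the finger opening in m, from 0 to 0.0854. In form: [[tx, ty, tz, ax, ay, az, claw], ...]. A call has 1 to 8 rows; each row shifts and turns the commanded pose from where the row before left it, along the tool's axes as they then stand; what a row does not reach is not made up. A row lasts 1/12 s, in which the tool goes at most 41.7 mm and 7.16 degrees, less where a joint would pass 70% of its speed; a pose out of reach is approached as far as the arm can. A call with a gripper value outside its range is refused whole. The fingers move at their own pace and stop on an object; FORCE is the grip in N (left out, the last holds). Time passes only in rows, so rows that do not move let the fingers close. It gives the time, the measured TCP pose, the force, the opening and the grip force at its end, in the units of the state.
- r.sense(): the state, without advancing time (a new reading comes with each control period).
- r.snapshot(name): name is "side" or "top" or "wrist"; returns (picture, depth): 420x560x3 uint8, blue, green, red; 420x560 float32, mm along the optical axis (not along the pixel's ray), 0 where there is no reading.
- r.calibration(name): a dict with "vfov" (degrees; the focal length in pixels is half the picture's height over the tangent of half this angle, whatever the lens; pixels are square), "cx", "cy" (the principal point, pixels), "rvec" (rotation vector, rad) and "tvec" (3), from world to camera coordinates, as OpenCV has them; the wrist camera has in their place "tool_from_camera" (4x4, takes a point from camera to tool coordinates, whose origin is the TCP and whose axes are the flange's). Camera axes: x right, y down, z forward; pixel columns grow to the right and rows downward; lengths in mm; the calibration is good to about 2 mm. A picture is of the moment at which its call begins: read the wrist's pose just before it. calibration takes no time and is no camera call.
- r.hand_in(): hands the job in; it is judged then, once.
The state is a dict: "time": time; "joint_pos": joint angles; "qd": joint speeds; "joint_efforts": joint torques, N m; "tool_pos": TCP position; "tcp_rot": TCP orientation; "ft_force": force on the tool from outside, world axes, zero at the start; "wrist_torque": the same for the moment, N m; "finger_gap": finger opening in mm; "grip_force": force on a finger pad.
Only numpy, scipy, OpenCV 4.12 (cv2) and the standard library are available. Lean on these libraries where they do the work, as an engineer would, in place of code of your own. Each camera call takes 0.05 s, during which the arm holds its last target. There are 200 camera calls.

TASK

Shut the five half-open flip lids of the cold block by running your fingertips lightly along the row in one pass, in the direction in which the lids fold down (each met from its hinge side), so that they fold flat one after another from one end to the other; stay low over the row until the last lid is shut, then lift clear. Do not grasp, lift, tip or shove the block, do not press hard on it, and leave the other things on the bench where they are.

Things in the scene. Friction and masses are not known exactly. Their poses are not given: they have to be found in the camera images.
- block: loose grey metal cold block, 0.75 kg, 184 mm long (x), 52 mm wide (y), 30 mm tall, standing on the bench at any yaw; origin at the centre of its underside, z up. Five equal white flip lids stand in one row along its top, centred at x = -68, -34, 0, 34, 68 mm (lid1 to lid5). Each is 28 mm long (x), 40 mm wide (y), 3 mm thick; shut, they lie flat, upper faces 33 mm above the bench.
- row_start (a point): middle of lid 1's hinge line, on the block's top face (30 mm up, x = -82 mm of the block). Every lid is hinged on its edge nearest the block's -x end; its free edge (with a small 3.5 mm tab) points to +x and stands up when open. Fingertips going +x meet each lid's outer face from its hinge side and fold it down; going -x they catch under free edges.
- row_end (a point): middle of lid 5's free edge when shut (tab not counted), level with the shut lids' upper faces (33 mm up, x = 82 mm of the block)
- lid1 (a joint): opening angle of flip lid 1 (rad), at block x = -68 mm: 0 shut flat, grows as its free edge rises, 1.2 at most; starts half open (0.6 to 1.05); a light hinge friction (5 N mm) keeps it where it is left
- lid2 (a joint): opening angle of flip lid 2 (rad), at block x = -34 mm: 0 shut flat, grows as its free edge rises, 1.2 at most; starts half open (0.6 to 1.05); a light hinge friction (5 N mm) keeps it where it is left
- lid3 (a joint): opening angle of flip lid 3 (rad), at block x = 0 mm: 0 shut flat, grows as its free edge rises, 1.2 at most; starts half open (0.6 to 1.05); a light hinge friction (5 N mm) keeps it where it is left
- lid4 (a joint): opening angle of flip lid 4 (rad), at block x = 34 mm: 0 shut flat, grows as its free edge rises, 1.2 at most; starts half open (0.6 to 1.05); a light hinge friction (5 N mm) keeps it where it is left
- lid5 (a joint): opening angle of flip lid 5 (rad), at block x = 68 mm: 0 shut flat, grows as its free edge rises, 1.2 at most; starts half open (0.6 to 1.05); a light hinge friction (5 N mm) keeps it where it is left
- bottle: bystander: amber reagent bottle with a white cap, 66 mm across, 115 mm tall; origin at the centre of its underside
- beaker: bystander: glass beaker, 70 mm across, 85 mm tall; origin at the centre of its underside
- wellplate: bystander: flat six-well culture plate, 86 x 128 mm, 20 mm tall; origin at the centre of its underside
- tipbox: bystander: grey pipette-tip box with a clear cover, 84 x 124 mm, 59 mm tall; origin at the centre of its underside
Not all that is in view belongs to the job. Of the things that look like the block, the smallest one is meant.

How it is judged (in metres and radians):
On the way, in this order (a step that is already met when the one before it is completed fails the run):
1. lid 1 is shut (opening below 0.12 rad), the lids after it not yet (value of joint lid1 below 0.12 rad and not (value of joint lid2 below 0.12 rad) and not (value of joint lid3 below 0.12 rad) and not (value of joint lid4 below 0.12 rad) and not (value of joint lid5 below 0.12 rad)), for 0.04 s.
2. lid 2 is shut (opening below 0.12 rad), the lids after it not yet (value of joint lid2 below 0.12 rad and not (value of joint lid3 below 0.12 rad) and not (value of joint lid4 below 0.12 rad) and not (value of joint lid5 below 0.12 rad)), for 0.04 s.
3. lid 3 is shut (opening below 0.12 rad), the lids after it not yet (value of joint lid3 below 0.12 rad and not (value of joint lid4 below 0.12 rad) and not (value of joint lid5 below 0.12 rad)), for 0.04 s.
4. lid 4 is shut (opening below 0.12 rad), the lids after it not yet (value of joint lid4 below 0.12 rad and not (value of joint lid5 below 0.12 rad)), for 0.04 s.
5. lid 5 is shut (opening below 0.12 rad) (value of joint lid5 below 0.12 rad), for 0.04 s.
At the end, for the whole second after the job is handed in: all five lids shut (each open by less than 0.12 rad, about 3 mm at the free edge) and at rest; the block level, at rest and within 15 mm of where it stood; each bystander within 20 mm of where it stood (value of joint each of lid1, lid2, lid3, lid4, lid5 below 0.12 rad and distance of block from where it was at the start of the episode below 0.015 m and angle between block's own z axis and vertical below 0.05 rad and linear speed of block below 0.01 m/s and velocity of joint each of lid1, lid2, lid3, lid4, lid5 below 0.05 rad/s and distance of each of bottle, beaker, wellplate, tipbox from where it was at the start of the episode below 0.02 m); the robot touches nothing.
It fails at once if the block is shoved, carried or lifted (moved more than 15 mm) (distance of block from where it was at the start of the episode above 0.015 m).
It fails at once if the block is tipped (more than 0.15 rad) (angle between block's own z axis and vertical above 0.15 rad).
It fails at once if the fingers press hard on the block or its lids (more than 30 N) (contact force between the fingers and block above 30 N).
It fails at once if the fingers leave the row midway: with lid 1 shut and lid 5 not, the TCP is more than 120 mm above the block's underside (value of joint lid1 below 0.12 rad and not (value of joint lid5 below 0.12 rad) and z of the grasp point in the frame of block above 0.12 m).
It fails at once if a bystander is disturbed (moved more than 20 mm) (distance of any of bottle, beaker, wellplate, tipbox from where it was at the start of the episode above 0.02 m).
It also fails if it takes over 40 s, if anything falls off the work surface, if the arm or the gripper's body presses on something with over 40 N, if the wrist force passes 120 N, or if a joint passes its speed limit or range.

## Working session

There is one attempt and no reset: what is moved stays moved. The work goes in short steps, Python scripts to look and compute and a shell command to move; the robot and the scene stay as the last step left them, time stands still between calls to the robot, and variables do not carry over. Pictures are saved under pics/ and viewed, at most 10 in all, crops included, and the job is handed in when it is done.

```bash
mkdir -p pics; cat > h.py <<'E'
import numpy as np, cv2
from bench import r
def cloud(name):
    s=r.sense(); im,d=r.snapshot(name); c=r.calibration(name)
    f=im.shape[0]/2/np.tan(np.radians(c['vfov'])/2)
    v,u=np.mgrid[:420,:560]
    P=np.dstack([(u-c['cx'])/f*d,(v-c['cy'])/f*d,d]).astype(float)
    if 'rvec' in c:
        R=cv2.Rodrigues(np.array(c['rvec'],float))[0]; W=(P-np.array(c['tvec'],float).ravel())@R
    else:
        from scipy.spatial.transform import Rotation as Ro
        T=np.array(c['tool_from_camera']); Q=P@T[:3,:3].T+T[:3,3]
        W=Q@Ro.from_euler('xyz',s['tcp_rot'],degrees=True).as_matrix().T+np.array(s['tool_pos'])
    W[d==0]=np.nan
    return im,W
E
python3 - <<'E'
from h import *
print(r.sense())
for n in('top','side'):
    im,W=cloud(n); cv2.imwrite(f'pics/{n}.png',im); np.save(n+'.npy',W); print(r.calibration(n))
E
```

```text
{'time': 0.0, 'joint_pos': array([ 6.17408268e+01,  7.51514426e+00,  8.53305734e+01, -3.41553326e-04,
        8.72619841e+01, -4.89234322e+00]), 'qd': array([-0.01290729,  0.0390985 ,  0.0667096 ,  0.07280633, -0.12710903,
        0.08720719]), 'joint_efforts': array([ 1.45083846e-03, -5.69381583e+01, -5.00568616e+01,  1.62129213e-04,
        1.43467335e-02,  7.88425223e-05]), 'tool_pos': array([237.69396718, 550.33573425, 248.93162821]), 'tcp_rot': array([-1.79892662e+02, -8.84531404e-03,  1.56633178e+02]), 'ft_force': array([0.26098254, 0.31636626, 0.39127476]), 'wrist_torque': array([0.00988848, 0.02392526, 0.01619418]), 'grip_force': 0.0, 'finger_gap': 85.2203068661062}
{'vfov': 57.441220579760795, 'cx': 278.01373246442546, 'cy': 207.16629054991122, 'rvec': array([ 2.15385695, -2.20598833,  0.077416  ]), 'tvec': array([ 52.34902151, 506.21317988, 939.34512992])}
{'vfov': 53.26527943889272, 'cx': 273.8081472348185, 'cy': 206.83335101748355, 'rvec': array([ 2.10428583, -0.12640671,  0.10238995]), 'tvec': array([-485.66187688,   92.44414397, 1150.18979387])}
```

View pics/top.png

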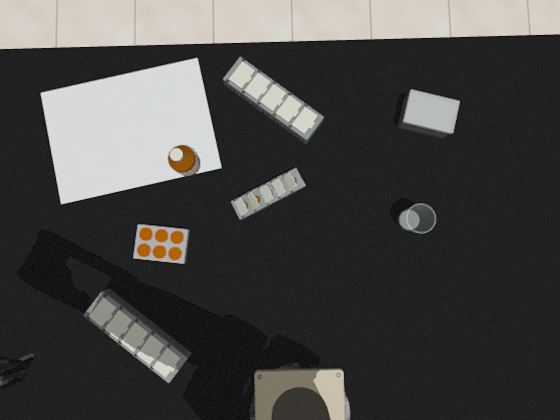

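View pics/side.png

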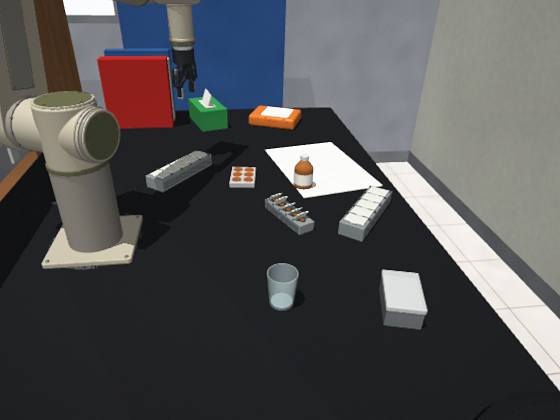

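The top view shows three candidates, at pixels (273,98), (137,336) and (268,193). The one at (268,193) is clearly the smallest, and it is the only one with half-open lids. I'll confirm it in an enlarged crop and measure it.

```bash
python3 - <<'E'
from h import *
im=cv2.imread('pics/top.png'); cv2.imwrite('pics/crop.png',cv2.resize(im[160:226,222:314],None,fx=8,fy=8,interpolation=cv2.INTER_CUBIC))
W=np.load('top.npy')
for u,v in((273,98),(137,336),(268,193),(182,160),(161,244),(417,219),(430,111),(350,300)): print((u,v),W[v,u].round())
S=W[160:226,222:314].reshape(-1,3)
z0=np.nanmedian(W[280:310,320:380,2]);print('table',z0)
Q=S[S[:,2]>18]; rc=cv2.minAreaRect(Q[:,:2].astype(np.float32)); print(rc, cv2.boxPoints(rc))
T=S[(S[:,2]>18)]
c=np.array(rc[0]); b=cv2.boxPoints(rc); e=[b[1]-b[0],b[2]-b[1]]; e=max(e,key=np.linalg.norm); a=e/np.linalg.norm(e); print('axis',a)
n=np.array([-a[1],a[0]])
L=(T[:,:2]-c)@a; M=(T[:,:2]-c)@n
for l in range(-96,97,4):
    k=(abs(L-l)<2)&(abs(M)<16)
    if k.any(): print(l,np.percentile(T[k,2],[10,50,90]).round(),k.sum())
E
```

```text
(273, 98) [776.  46.  50.]
(137, 336) [207. 382.  48.]
(268, 193) [540.  64.  48.]
(182, 160) [616. 259. 103.]
(161, 244) [422. 333.  20.]
(417, 219) [ 470. -311.    4.]
(430, 111) [ 731. -337.   57.]
(350, 300) [ 272. -134.    4.]
table 1.0748461017044686
((541.2135620117188, 63.819644927978516), (52.94566345214844, 183.8858642578125), 26.291921615600586) [[476.75372  134.52498 ]
 [558.205    -30.337692]
 [605.6734    -6.885689]
 [524.2221   157.97699 ]]
axis [ 0.4429448 -0.8965488]
-92 [28. 30. 34.] 10
-88 [30. 31. 33.] 22
-84 [29. 32. 35.] 18
-80 [34. 36. 39.] 19
-76 [40. 42. 44.] 21
-72 [43. 46. 47.] 17
-68 [48. 51. 53.] 24
-64 [35. 52. 55.] 19
-60 [29. 32. 53.] 26
-56 [28. 30. 33.] 20
-52 [30. 31. 33.] 19
-48 [33. 36. 39.] 22
-44 [39. 42. 44.] 19
-40 [45. 50. 52.] 23
-36 [52. 54. 56.] 21
-32 [29. 34. 59.] 22
-28 [30. 31. 33.] 21
-24 [29. 31. 34.] 19
-20 [30. 32. 34.] 19
-16 [30. 32. 36.] 23
-12 [34. 37. 39.] 20
-8 [38. 40. 42.] 21
-4 [42. 44. 46.] 23
0 [46. 48. 50.] 22
4 [49. 51. 54.] 20
8 [31. 34. 56.] 19
12 [29. 32. 33.] 19
16 [29. 30. 32.] 21
20 [32. 35. 37.] 21
24 [34. 38. 41.] 23
28 [39. 42. 44.] 23
32 [44. 46. 49.] 23
36 [49. 51. 52.] 23
40 [32. 52. 54.] 15
44 [29. 31. 35.] 18
48 [29. 32. 33.] 20
52 [29. 32. 36.] 23
56 [37. 39. 40.] 21
60 [41. 45. 49.] 25
64 [46. 50. 53.] 26
68 [52. 56. 57.] 20
72 [29. 32. 57.] 9
76 [29. 31. 34.] 21
80 [29. 31. 32.] 21
84 [28. 31. 33.] 20
88 [29. 31. 33.] 21
92 [29. 30. 31.] 10
```

View pics/crop.png

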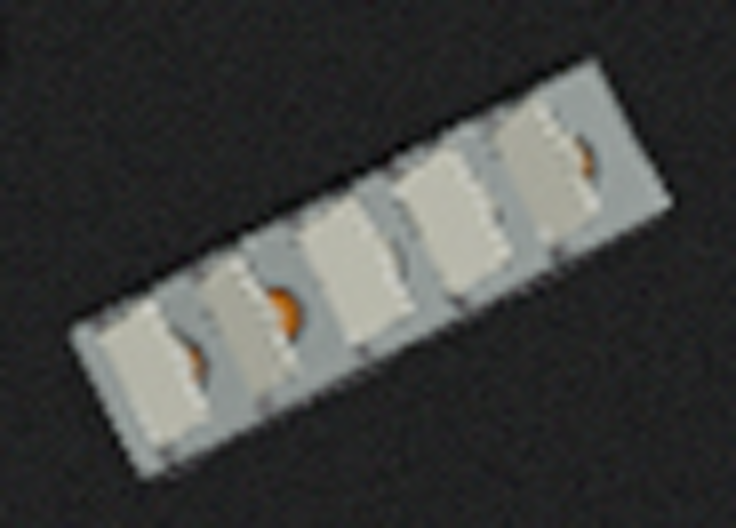

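The crop confirms the block at (268,193), at about 184 × 53 mm. The hinges are at s = -82, -48, -14, 20 and 54, and the lids rise toward the upper right of the picture. So block +x is (0.443, -0.897) and the yaw is about -63.7°. I'll turn the tool so its x axis lies along the row, close the fingers and move.

```bash
python3 -m handwheel '[[0,0,0,0,0,6.7,0],[0,0,0,0,0,6.7,0],[0,0,0,0,0,6.7,0],[0,0,0,0,0,6.7,0],[0,0,0,0,0,6.7,0],[0,0,0,0,0,6.8,0]]' 20
python3 -m handwheel '[[-0.037,0.0047,0,0,0,0,0],[-0.037,0.0047,0,0,0,0,0],[-0.037,0.0047,0,0,0,0,0],[-0.037,0.0047,0,0,0,0,0],[-0.037,0.0047,0,0,0,0,0],[-0.037,0.0047,0,0,0,0,0],[-0.037,0.0047,0,0,0,0,0],[-0.037,0.0047,0,0,0,0,0]]'
python3 -m handwheel '[[-0.037,0.0047,0,0,0,0,0],[-0.037,0.0047,0,0,0,0,0],[-0.037,0.0047,0,0,0,0,0],[-0.037,0.0047,0,0,0,0,0],[0,0,0,0,0,0,0],[0,0,0,0,0,0,0]]'
python3 - <<'E'
from h import *
im,W=cloud('wrist'); cv2.imwrite('pics/w1.png',im)
S=W.reshape(-1,3); s=r.sense(); print(s['tool_pos'],s['tcp_rot'],s['finger_gap'],s['ft_force'])
k=(np.linalg.norm(S[:,:2]-[541,64],axis=1)<130)&(S[:,2]>20)&(S[:,2]<70)
print(k.sum(), cv2.minAreaRect(S[k][:,:2].astype(np.float32)))
E
```

```text
time: 0.6
tool_pos: [237.8, 550.5, 249.3]
tcp_rot: [-179.9, 0.0, 116.0]
ft_force: [0.2, -0.3, -0.7]
finger_gap: 12.4
grip_force: 0.0
time: 1.27
tool_pos: [403.3, 300.5, 249.6]
tcp_rot: [-180.0, 0.0, 116.3]
ft_force: [0.9, 1.1, -0.2]
finger_gap: 0.2
grip_force: 0.0
time: 1.77
tool_pos: [486.0, 176.2, 249.4]
tcp_rot: [-179.9, -0.0, 116.1]
ft_force: [-0.7, 1.4, 0.6]
finger_gap: -0.0
grip_force: 0.0
[485.32553685 177.44390448 249.49983743] [-1.79942063e+02 -3.96905928e-02  1.16215813e+02] 0.17294019978661748 [-0.3094458   0.35852979 -1.39384289]
2703 ((542.3987426757812, 65.31700897216797), (53.218040466308594, 183.70733642578125), 26.29537010192871)
```

View pics/w1.png

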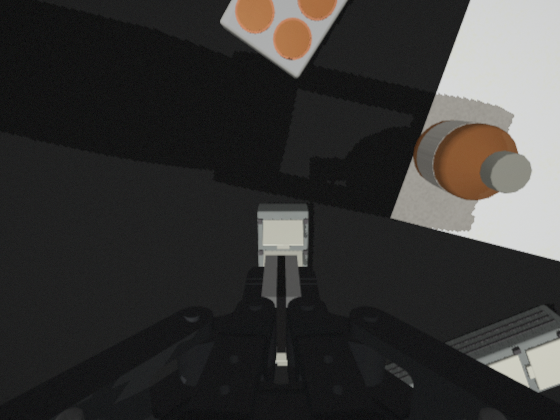

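The wrist picture shows the closed fingers around (282,290), in line with the block at (283,235), with nothing near their path. The TCP is at s = -126 and is 1 mm off the row laterally. I'll go down and calibrate the tip height by touching the bench gently short of the block.

```bash
python3 -m handwheel '[[0,0,0.037,0,0,0,0],[0,0,0.037,0,0,0,0],[0,0,0.037,0,0,0,0],[0,0,0.037,0,0,0,0],[0,0,0.037,0,0,0,0],[0,0,0.035,0,0,0,0],[0,0,0,0,0,0,0],[0,0,0,0,0,0,0]]'
for i in 1 2; do python3 -m handwheel '[[0,0,0.001,0,0,0,0],[0,0,0,0,0,0,0]]'; done
```

```text
time: 2.48
tool_pos: [482.5, 178.6, 28.1]
tcp_rot: [-179.7, -0.1, 116.4]
ft_force: [0.4, 0.1, 1.3]
finger_gap: -0.1
grip_force: 0.0
time: 2.65
tool_pos: [487.5, 179.1, 32.0]
tcp_rot: [179.7, 0.1, 116.4]
ft_force: [-0.4, 0.7, -0.0]
finger_gap: 0.3
grip_force: 0.0
time: 2.82
tool_pos: [487.0, 178.5, 30.1]
tcp_rot: [179.8, 0.0, 116.3]
ft_force: [-0.1, -0.6, 0.4]
finger_gap: -0.0
grip_force: 0.0
```

```bash
for i in 1 2 3 4 5 6; do python3 -m handwheel '[[0,0,0,0,0,0,0],[0,0,0,0,0,0,0]]' | grep -E 'tool_pos|ft'; done
```

```text
tool_pos: [486.0, 178.0, 28.8]
ft_force: [0.7, -1.1, 0.3]
tool_pos: [485.5, 177.9, 28.2]
ft_force: [-1.3, -0.2, 0.6]
tool_pos: [485.4, 177.8, 27.9]
ft_force: [-0.0, 0.1, -0.2]
tool_pos: [485.4, 177.9, 27.9]
ft_force: [0.6, 1.0, -0.3]
tool_pos: [485.4, 177.9, 27.9]
ft_force: [-1.0, -0.6, 0.7]
tool_pos: [485.4, 177.9, 28.0]
ft_force: [-0.0, -0.2, -0.1]
```

```bash
python3 -m handwheel '[[0,0,0.002,0,0,0,0],[0,0,0.002,0,0,0,0],[0,0,0.002,0,0,0,0],[0,0,0.001,0,0,0,0],[0,0,0,0,0,0,0],[0,0,0,0,0,0,0],[0,0,0,0,0,0,0]]' | grep -E 'tool_pos|ft'
for i in 1 2 3 4 ; do python3 -m handwheel '[[0,0,0.0007,0,0,0,0],[0,0,0,0,0,0,0],[0,0,0,0,0,0,0],[0,0,0,0,0,0,0]]' | grep -E 'tool_pos|ft'; done
```

```text
tool_pos: [485.5, 177.9, 21.0]
ft_force: [-0.3, 0.5, 0.3]
tool_pos: [485.5, 177.9, 20.3]
ft_force: [-0.6, -0.6, 0.8]
tool_pos: [485.4, 177.9, 19.5]
ft_force: [0.1, -0.8, 0.9]
tool_pos: [485.4, 177.9, 18.9]
ft_force: [0.1, 0.8, 0.4]
tool_pos: [485.5, 178.0, 18.8]
ft_force: [-2.5, -0.8, 5.9]
```

The tips touch the bench at TCP z ≈ 18.8. I'll set the tips to about 34.6 mm (TCP z 53.4), 1.6 mm above the shut lids, which would leave each lid open by at most about 0.06 rad. Then I start the sweep.

```bash
python3 -m handwheel '[[0,0,-0.0175,0,0,0,0],[0,0,-0.0177,0,0,0,0],[0,0,0,0,0,0,0],[0,0,0,0,0,0,0],[0,0,0,0,0,0,0],[0,0,0,0,0,0,0],[0,0,0,0,0,0,0],[0,0,0,0,0,0,0]]' | grep -E 'tool_pos|ft'
python3 -m handwheel '[[-0.004,0,0,0,0,0,0],[-0.004,0,0,0,0,0,0],[-0.004,0,0,0,0,0,0],[-0.004,0,0,0,0,0,0],[-0.004,0,0,0,0,0,0],[0,0,0,0,0,0,0],[0,0,0,0,0,0,0]]' | grep -E 'tool_pos|ft'
```

```text
tool_pos: [484.8, 177.8, 52.5]
ft_force: [0.5, -0.4, 0.1]
tool_pos: [494.5, 159.7, 53.4]
ft_force: [-0.2, 0.4, -0.6]
```

```bash
for i in 1 2 3; do python3 -m handwheel '[[-0.004,0,0,0,0,0,0],[-0.004,0,0,0,0,0,0],[-0.004,0,0,0,0,0,0]]' | grep -E 'tool_pos|ft'; done
python3 - <<'E'
from h import *
s=r.sense(); print(s['tool_pos'],s['ft_force'])
im,W=cloud('side'); cv2.imwrite('pics/s2.png',cv2.resize(im[150:260,220:360],None,fx=5,fy=5,interpolation=cv2.INTER_CUBIC))
E
```

```text
tool_pos: [499.8, 149.0, 53.4]
ft_force: [0.7, 0.4, 0.4]
tool_pos: [505.2, 138.1, 53.4]
ft_force: [-0.3, 0.6, 0.0]
tool_pos: [510.5, 127.3, 53.4]
ft_force: [-0.4, 0.5, 0.4]
[510.50539047 127.2967756   53.3899909 ] [-0.38731808  0.45139005  0.38054485]
```

View pics/s2.png

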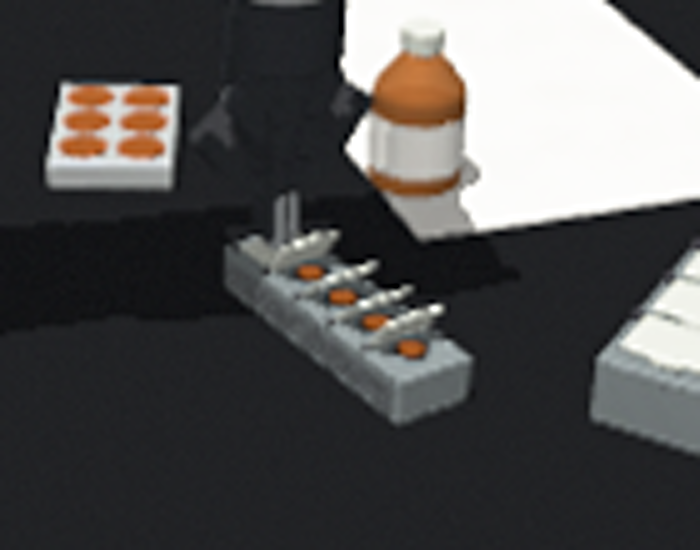

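The crop shows lid 1 folded at (262,250) under the fingers at (287,215), with lids 2–5 still open and the block unmoved. Contact force is near 0, so I'll continue.

```bash
for i in 1 2 3; do python3 -m handwheel '[[-0.004,0,0,0,0,0,0],[-0.004,0,0,0,0,0,0],[-0.004,0,0,0,0,0,0],[-0.004,0,0,0,0,0,0],[-0.004,0,0,0,0,0,0]]' | grep -E 'tool_pos|ft'; done
python3 - <<'E'
from h import *
s=r.sense(); print(s['tool_pos'],s['ft_force'])
im,W=cloud('side'); cv2.imwrite('pics/s3.png',cv2.resize(im[150:260,220:360],None,fx=5,fy=5,interpolation=cv2.INTER_CUBIC))
E
```

```text
tool_pos: [519.3, 109.5, 53.4]
ft_force: [-0.0, 0.2, -0.0]
tool_pos: [528.2, 91.4, 53.4]
ft_force: [-0.3, -0.4, 0.3]
tool_pos: [537.1, 73.6, 53.4]
ft_force: [-0.5, 0.7, -0.1]
[537.10158459  73.5839559   53.39797794] [-0.47263286  0.65920797 -0.14090287]
```

View pics/s3.png

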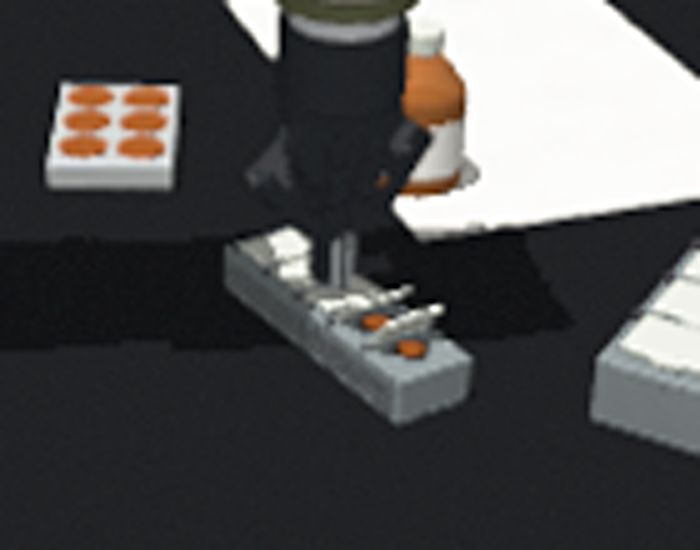

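Lids 1 and 2 lie flat at (285,250), lid 3 is folding under the fingers at (343,270), and lids 4 and 5 are still open. The block hasn't moved. I'll finish the row, then lift clear.

```bash
for i in 1 2 3 4 5; do python3 -m handwheel '[[-0.004,0,0,0,0,0,0],[-0.004,0,0,0,0,0,0],[-0.004,0,0,0,0,0,0],[-0.004,0,0,0,0,0,0],[-0.004,0,0,0,0,0,0]]' | grep -E 'tool_pos|ft'; done
python3 -m handwheel '[[0,0,0,0,0,0,0],[0,0,0,0,0,0,0],[0,0,-0.005,0,0,0,0],[0,0,-0.01,0,0,0,0],[0,0,-0.03,0,0,0,0],[0,0,-0.03,0,0,0,0],[0,0,-0.03,0,0,0,0],[0,0,-0.03,0,0,0,0]]' | grep -E 'tool_pos|ft'
python3 -m handwheel '[[-0.03,0,0,0,0,0,0],[-0.03,0,0,0,0,0,0],[-0.03,0,0,0,0,0,0],[-0.03,0,0,0,0,0,0],[-0.03,0,0,0,0,0,0],[0,0,0,0,0,0,0],[0,0,0,0,0,0,0],[0,0,0,0,0,0,0]]' | grep -E 'time|tool_pos|ft'
python3 - <<'E'
from h import *
im,W=cloud('side'); A=cv2.resize(im[150:260,220:360],None,fx=5,fy=5,interpolation=cv2.INTER_CUBIC)
cv2.imwrite('pics/s4.png',A)
im,W=cloud('top'); a=np.array([.443,-.8965]);n=np.array([.8965,.443])
S=W[160:226,222:314].reshape(-1,3); S=S[(S[:,2]>18)&(S[:,2]<80)]
print(len(S),cv2.minAreaRect(S[:,:2].astype(np.float32)))
D=S[:,:2]-[541.2,63.8]
for h in (-82,-48,-14,20,54):
    print(h,[np.round(np.median(S[(abs(D@a-h-o)<3)&(abs(D@n)<16),2]),1) for o in (4,12,20,25,31)])
E
```

```text
tool_pos: [545.9, 55.6, 53.4]
ft_force: [-0.1, -0.5, -0.1]
tool_pos: [554.9, 37.7, 53.4]
ft_force: [-0.2, 0.3, -0.7]
tool_pos: [563.6, 20.0, 53.4]
ft_force: [-1.5, 1.1, 0.1]
tool_pos: [572.6, 1.8, 53.4]
ft_force: [-0.2, -0.2, 0.0]
tool_pos: [581.5, -16.0, 53.4]
ft_force: [-1.0, 0.2, 0.1]
tool_pos: [581.1, -15.4, 190.9]
ft_force: [-0.0, -0.4, -1.3]
time: 12.5
tool_pos: [647.7, -149.8, 189.0]
ft_force: [0.6, 0.7, -0.2]
1581 ((541.1961059570312, 63.74595260620117), (53.04952621459961, 184.03956604003906), 26.186132431030273)
-82 [np.float64(34.4), np.float64(35.1), np.float64(34.5), np.float64(35.1), np.float64(30.4)]
-48 [np.float64(34.0), np.float64(34.8), np.float64(35.3), np.float64(34.6), np.float64(32.5)]
-14 [np.float64(34.3), np.float64(34.4), np.float64(35.2), np.float64(34.8), np.float64(31.5)]
20 [np.float64(33.9), np.float64(34.4), np.float64(35.0), np.float64(35.4), np.float64(31.5)]
54 [np.float64(33.9), np.float64(34.7), np.float64(35.1), np.float64(35.3), np.float64(31.4)]
```

View pics/s4.png

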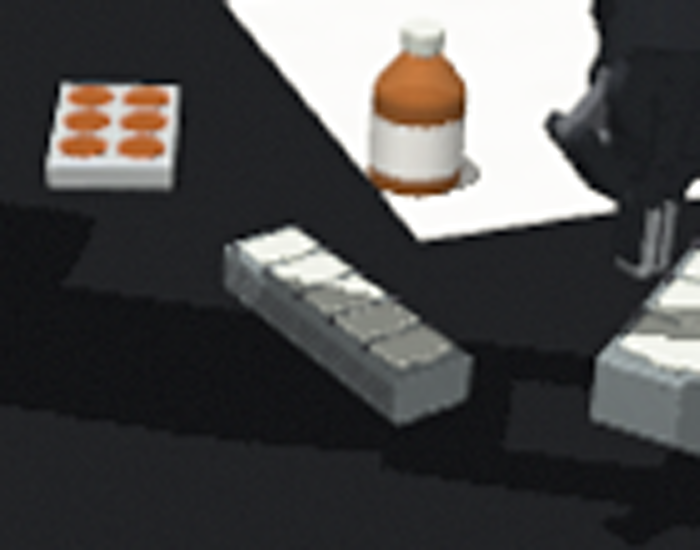

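All five lids, from (275,245) to (415,345), lie flat. Their slope is about 0.05 rad, the block has moved less than 1 mm, and the arm is clear.

```bash
python3 -c "from bench import r; print(r.hand_in())"
```

```text
the job is handed in; nothing more can be done
None
```

The job is handed in (no verdict came back): one light pass shut all five lids in order, to about 0.05 rad by my measurement, with the block less than 1 mm from where it stood, no bystander touched and the arm clear at about 12.5 s.

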